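# Reset the interlock key switch

### The job

The microscope's stage interlock has tripped: take the red key from its blue parking block, push it gently down into the sprung key switch on the white interlock unit until its collar sits on the brass plate, turn it clockwise to its stop, turn it back fully home, pull it out and stand it back in the parking block, collar down on the block. The switch floats up to 10 mm sideways in its housing, so feel for the keyhole with light pressure and never force the key; leave everything else on the bench where it is.

Things in the scene. Friction and masses are not known exactly. Their poses are not given: they have to be found in the camera images.
- key_grip (a point): Middle of the key's handle, on its axis, 45 mm above the tip: a red slab 34 mm wide (key x), 12 mm thick (key y), 42 mm high, from 22 to 64 mm above the tip. Key z points up when it stands in the block. It works the same after a half turn about z. Mass 40 to 85 g.
- key_tip (a point): Bottom end of the key's steel bit, on its axis, axes as key_grip. From the tip up: bit 14 mm wide (key x) by 5 mm thick (key y) up to 9 mm (its lowest 2 mm narrowed to 12 by 4.6 mm), round neck 5 mm diameter from 9 to 17 mm, round collar 24 mm diameter from 17 to 22 mm, then the red handle.
- lock (a point): Nominal centre of the key switch, on the top face of its brass plate (40 in x, 64 in y, 5 mm thick; black tick = home, red tick = stop), 78 mm above the bench. Axes are the unit's; z up. Keyhole in the plate: 15.6 mm long (x) by 6.6 mm (y), edges barely bevelled; the key goes in with its x along this x, either way round. The true keyhole lies off this point by up to 10 mm, see unit.
- unit: White interlock unit, 150 (x) x 170 x 70 mm high, fixed; origin under its centre, key switch 20 mm towards its -x side. Plate and rotor float together: truly up to 10 mm either way along unit y (none along x), unmoved by light rubbing, shifting above 12 N sideways. The plate is sprung down: gives from 2 N, 1.5 N per mm, solid after 8 mm at 14 N; it pops up again when the bit finds the keyhole.
- rotor (a joint): Angle of the rotor under the plate, rad: 0 = home (key along lock x), grows clockwise seen from above to a buffered stop at 1.2. Friction 0.06 N m; stays where left; twisting beyond 0.2 N m strains the lock. The bit has about 0.1 rad of play each way: turn the handle farther, at both ends. Collar on plate = fully in (tip 17 mm below plate top), bit free to turn; away from home the bit is trapped under the plate.
- slot (a point): Centre of the slot in the top face of the blue parking block (75 x 55 x 40 mm high, steel foot 90 x 70 mm, fixed), 40 mm above the bench; x along the slot. Slot 18 mm (x) by 9 mm (y), 30 mm deep, edges bevelled 3 mm. The parked key stands upright with its x along this x, collar on the block, tip 17 mm below this point.
- vial: Bystander: small amber vial, 28 mm diameter, 50 mm high, standing on the back of the interlock unit, 72 mm behind (lock +x) and 55 mm beside (lock +y) the key switch. Origin at the centre of its underside.
- jar: Bystander: clear jar, 52 mm diameter, 75 mm high; origin under its centre.
- driver: Bystander: yellow screwdriver lying on the bench, 150 mm long; origin under its middle.
- mouse: Bystander: black computer mouse, 105 x 58 x 30 mm, on a blue mat.
- wafer: Bystander: patterned wafer on a round white carrier, 240 mm diameter, 8 mm high.
- cassette: Bystander: white wafer cassette, 160 x 180 mm, 150 mm high with its wafers.
Mind the look-alikes: they are no part of the job. There is more than one size of the part that bears key_grip; the job needs the smaller.

How it is judged:
By the outcome, as a careful person would: the job done as asked, in the order asked, and still so for the second after the job is handed in, with the robot touching nothing.
It also fails if it takes over 72 s, if anything falls off the work surface, if the arm or the gripper's body presses on something with over 40 N, if the wrist force passes 120 N, or if a joint passes its speed limit or range.

### The arm

A 6-joint arm with a two-finger parallel gripper is mounted at the origin on the work surface. World frame = base frame: x ahead of the robot, y to its left, z up, the work surface at z = 0. Lengths are in m, angles in rad, forces in N, time in s.
With the tool pointing down it reaches from about 0.3 to 0.75 m from the base axis. Payload 8.5 kg.
Tool frame: the origin (TCP) lies at the very end of the fingers, on their centre line; the grasp point (between the pads) lies 19 mm behind it; z points along the fingers, x is the direction in which the jaws open and shut, and the axes are right-handed (so a half turn about z gives the same grasp; the last joint's range is limited). The gripper opens to 85 mm and grips with 20 to 120 N. Pads are 22 mm wide; open, the fingers measure 114 mm over their backs; the gripper's body (76 mm by 85 mm) begins 54 mm behind the grasp point. The pads swing forward as they close: fully open they stand 13 mm farther back than shut.
Start: joints at [0.899, 0.381, 1.297, -0, 1.464, -0.215], TCP at [0.243, 0.494, 0.231] pointing down, gripper open.
Joint ranges: [-3.11, 3.11], [-0.89, 2.33], [0.22, 2.48], [-1.42, 4.56], [0.17, 2.85], [-2.88, 2.88]. Speed limits (rad/s): [2.39, 2.39, 3.14, 3.14, 3.14, 3.14].

### API

Orientations are given as a unit quaternion [w, x, y, z].
In Python, from plant import env gives the robot as it stands.
- The arm moves only by the tool servo_tool, never from a script. Its argument "steps" is one flat list of numbers, 7 for each row, row after row: the finger opening in cm, from 0 to 8.54, then the shift along the world's x, y, z in cm, then the turn, a rotation vector about the world's x, y, z in rad. In form: [jaw, x, y, z, rx, ry, rz, jaw, x, y, z, rx, ry, rz, ...]. A call has 1 to 8 rows; each row is the pose to reach, as a shift and turn from the pose measured when the call began; what a row does not reach only later rows make up. A row lasts 1/10 s, in which the tool goes at most 50 mm and 8.59 degrees, less where a joint would pass 70% of its speed; a pose out of reach is approached as far as the arm can. A call with a gripper value outside its range is refused whole. The fingers move at their own pace and stop on an object; the grip force is fixed at half the most. Time passes only in rows, so rows that repeat a pose let the fingers close. It gives the time, the measured TCP pose, the force and the opening at its end, in the units of the state.
- env.state(): the state, without advancing time (a new reading comes with each control period).
- env.capture(name): name is "side" or "top" or "wrist"; returns the picture (480x640x3 uint8, red, green, blue); there is no depth.
- env.calibration(name): a dict with "fx", "fy", "cx", "cy" (pixels), "k1" (the pictures are not rectified: a ray, as slopes to the right and down, at radius r is drawn at 1 + k1 r^2 times it, then the intrinsics apply), "camera_from_world" (4x4, takes a point from world to camera coordinates). Camera axes: x right, y down, z forward; pixel columns grow to the right and rows downward; lengths in m; the calibration is good to about 2 mm. A picture is of the moment at which its call begins: read the wrist's pose just before it. calibration takes no time and is no camera call; for the wrist camera it gives the pose at the moment of the call.
- env.sign_off(): hands the job in, once; it reports no verdict.
The state is a dict: "t": time; "joint_positions": joint angles; "dq": joint speeds; "joint_torque": joint torques, N m; "tcp_pos": TCP position; "ee_rot": TCP orientation; "force": force on the tool from outside, world axes, zero at the start; "ft_torque": the same for the moment, N m; "gripper_width": finger opening in m.
Only numpy, scipy, OpenCV 4.12 (cv2) and the standard library are available. Lean on these libraries where they do the work, as an engineer would, in place of code of your own. Each camera call takes 0.05 s, during which the arm holds its last target. There are 200 camera calls.

## Working session

There is one attempt and no reset: what is moved stays moved. The work goes in short steps, Python scripts to look and compute and a tool call to move; the robot and the scene stay as the last step left them, time stands still between calls to the robot, and variables do not carry over. Pictures are saved under pics/ and viewed, about 8 in all and at most 12, crops included, and the job is handed in when it is done.

Besides the shell and the picture viewer there is one more tool, called after ">>>" by a JSON object that holds its "fn" and its "kwargs". servo_tool: Moves the arm, as the interface text tells. Its arguments: {"type":"object","properties":{"steps":{"type":"array"}},"required":["steps"]}

```bash
ls; mkdir -p pics
python3 - <<'E'
from plant import env
import cv2,numpy as np
for n in("top","side"):
    im=env.capture(n); cv2.imwrite(f"pics/{n}0.png",im[:,:,::-1])
    c=env.calibration(n); print(n,c['fx'],c['cx'],c['cy'],c['k1']); print(np.round(c['camera_from_world'],3))
s=env.state();print(s)
E
```

```text
pics
top 538.5558693331485 321.46997695832437 244.9324965209751 -0.13819333906304085
[[ 0.019 -1.     0.     0.002]
 [-0.983 -0.019 -0.185  0.611]
 [ 0.185  0.003 -0.983  1.516]
 [ 0.     0.     0.     1.   ]]
side 551.4348371721217 320.20424435954425 239.99981635994445 0.05459861617108315
[[ 0.894 -0.449  0.011 -0.534]
 [-0.263 -0.542 -0.798  0.212]
 [ 0.364  0.71  -0.603  1.235]
 [ 0.     0.     0.     1.   ]]
{'t': 0.1, 'joint_positions': array([ 8.98718176e-01,  3.81159549e-01,  1.29817992e+00,  2.58577894e-05,
        1.46356958e+00, -2.15314586e-01]), 'dq': array([-0.00044344, -0.00284979, -0.00024776,  0.00046742,  0.00087419,
       -0.0003897 ]), 'joint_torque': array([ 3.86817235e-03, -4.49219799e+01, -2.31659514e+01, -1.92430925e-04,
        3.64293206e-03,  4.23604899e-05]), 'tcp_pos': array([0.24241485, 0.49340941, 0.2307586 ]), 'ee_rot': array([ 2.08445755e-04,  8.48836747e-01,  5.28654655e-01, -6.24452349e-04]), 'force': array([ 0.74685785, -0.86320853, -0.59054287]), 'ft_torque': array([-0.04499699,  0.02914389, -0.03884358]), 'gripper_width': 0.08532064432017199}
```

View pics/top0.png

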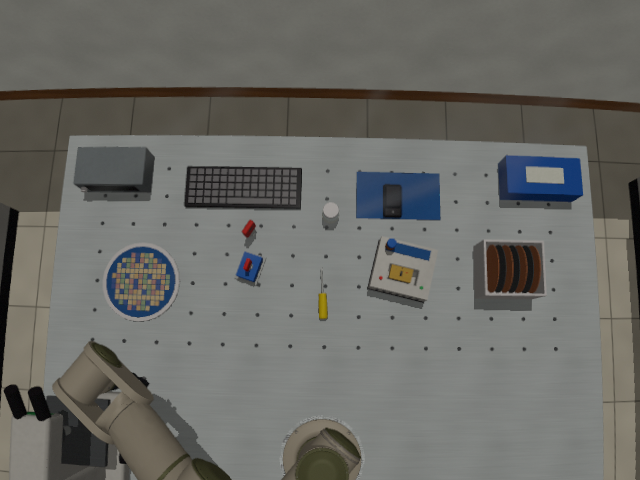

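View pics/side0.png

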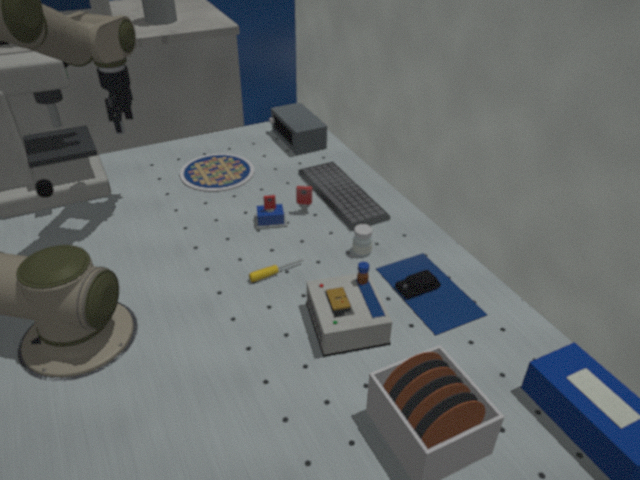

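The parked key is in the blue block at about (249,266), and a larger red look-alike stands at (249,229). The unit with its brass plate is at (402,273). I'll enlarge both.

```bash
cat > h.py <<'E'
import numpy as np,cv2
from plant import env
def ray(n,u,v,c=None):
    c=c or env.calibration(n); xd=np.array([(u-c['cx'])/c['fx'],(v-c['cy'])/c['fy']]); x=xd.copy()
    for _ in range(20): x=xd/(1+c['k1']*(x@x))
    T=np.array(c['camera_from_world']);R=T[:3,:3]; return -R.T@T[:3,3], R.T@np.array([x[0],x[1],1])
def at(n,u,v,z,c=None):
    o,d=ray(n,u,v,c); return o+d*(z-o[2])/d[2]
def proj(n,p,c=None):
    c=c or env.calibration(n);T=np.array(c['camera_from_world']);q=T[:3,:3]@p+T[:3,3];x=q[:2]/q[2];x=x*(1+c['k1']*(x@x));return x[0]*c['fx']+c['cx'],x[1]*c['fy']+c['cy']
E
python3 - <<'E'
import cv2,numpy as np
a=cv2.imread('pics/top0.png')
A=cv2.resize(a[245:295,230:270],None,fx=8,fy=8,interpolation=cv2.INTER_CUBIC)
B=cv2.resize(a[230:305,365:440],None,fx=6,fy=6,interpolation=cv2.INTER_CUBIC)
h=max(A.shape[0],B.shape[0]);o=np.zeros((h,A.shape[1]+B.shape[1],3),np.uint8);o[:A.shape[0],:A.shape[1]]=A;o[:B.shape[0],A.shape[1]:]=B
cv2.imwrite('pics/c1.png',o);print(o.shape)
E
```

```text
(450, 770, 3)
```

View pics/c1.png

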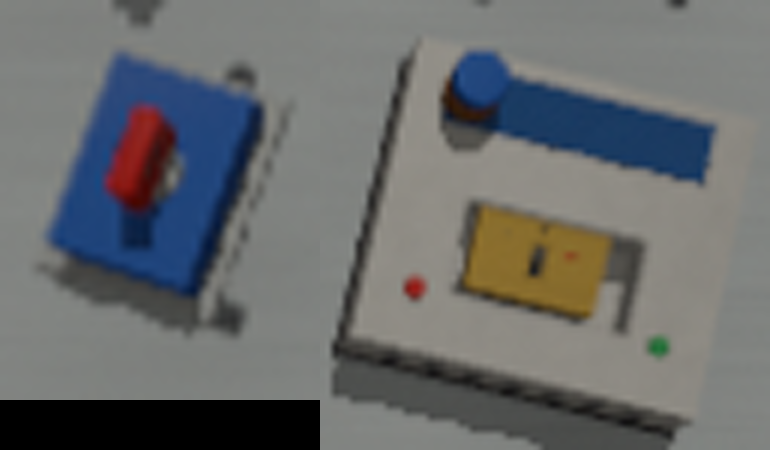

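Run:
```python
from h import *
A=lambda x,y:(230+x/8-.44,245+y/8-.44)
B=lambda x,y:(365+(x-320)/6-.42,230+y/6-.42)
def deg(d): return np.degrees(np.arctan2(d[1],d[0]))
U=np.array([at('top',*B(*p),.07) for p in[(422,38),(755,118),(690,420),(335,342)]])
K=np.array([at('top',*A(*p),.04) for p in[(118,52),(262,103),(195,295),(50,243)]])
for n,P in(('unit',U),('block',K)):
    print(n,P.round(4).tolist(),P.mean(0),[round(np.linalg.norm(P[i]-P[i-1]),4) for i in range(4)],[deg(P[0]-P[3]),deg(P[1]-P[2]),deg(P[0]-P[1]),deg(P[3]-P[2])])
k=at('top',*B(538,261),.078);print('hole',k)
a=np.radians(np.mean([deg(U[0]-U[3]),deg(U[1]-U[2]),deg(U[0]-U[1])-90,deg(U[3]-U[2])-90]));print(np.degrees(a))
ex=np.array([np.cos(a),np.sin(a),0]);ey=np.array([-ex[1],ex[0],0]);d=k-U.mean(0);print('hole in unit',d@ex,d@ey)
# handle top ends z = .04-.017+.064=.087
for p in [(150,108),(122,182),(135,195),(172,135),(160,120),(130,192)]: print(p,at('top',*A(*p),.087))
print(at('side',269,213,.04))
```

```text
unit [[0.6382, -0.1603, 0.07], [0.6018, -0.3225, 0.07], [0.4549, -0.2886, 0.07], [0.4895, -0.1186, 0.07]] [ 0.54609726 -0.22248575  0.07      ] [np.float64(0.1544), np.float64(0.1662), np.float64(0.1508), np.float64(0.1734)] [np.float64(-15.647767970785706), np.float64(-12.993865329499185), np.float64(77.37180724765417), np.float64(78.49156647585525)]
block [[0.5909, 0.2417, 0.04], [0.5729, 0.1876, 0.04], [0.5014, 0.2094, 0.04], [0.5194, 0.2636, 0.04]] [0.54616036 0.22555583 0.04      ] [np.float64(0.0748), np.float64(0.057), np.float64(0.0748), np.float64(0.0571)] [np.float64(-17.02970987313567), np.float64(-16.9823529005794), np.float64(71.60456372981955), np.float64(71.63191459455908)]
hole [ 0.52904566 -0.21482281  0.078     ]
-13.194564894193867
hole in unit -0.018350583593980542 0.003568460481184908
(150, 108) [0.56271572 0.22226723 0.087     ]
(122, 182) [0.53583165 0.23113736 0.087     ]
(135, 195) [0.5312587  0.22628096 0.087     ]
(172, 135) [0.55312598 0.21396019 0.087     ]
(160, 120) [0.55845223 0.21849237 0.087     ]
(130, 192) [0.53229846 0.22811663 0.087     ]
[0.54097108 0.20974244 0.04      ]
```

>>> {"fn": "servo_tool", "kwargs": {"steps": [6,5,-4.4,0,0,0,0.05,6,10,-8.8,0,0,0,0.1,6,15,-13.2,0,0,0,0.15,6,20,-17.6,0,0,0,0.15,6,25,-22,0,0,0,0.15,6,30.4,-26.8,-2,0,0,0.15,6,30.4,-26.8,-5,0,0,0.15,6,30.4,-26.8,-5,0,0,0.15]}}

```text
t: 0.9
tcp_pos: [0.5378, 0.2326, 0.1856]
ee_rot: [0.0, 0.807, 0.591, -0.0]
force: [1.0, 1.2, -0.6]
gripper_width: 0.0604
```

Run:
```python
from h import *
import pickle
c=env.calibration('wrist');im=env.capture('wrist');cv2.imwrite('pics/w1.png',im[:,:,::-1]);pickle.dump(c,open('w1.pkl','wb'))
s=env.state();print(s['t'],s['tcp_pos'],s['ee_rot'],s['joint_positions'].round(2),s['force']);print(np.round(c['camera_from_world'],3),c['k1'])
for z in(.04,.087): print(proj('wrist',np.array([.546,.2255,z]),c))
```

```text
0.95 [0.54121783 0.22775326 0.18161687] [ 5.52112956e-04  8.08264590e-01  5.88813044e-01 -2.69197498e-03] [ 0.2   0.49  1.27 -0.    1.39 -1.06] [ 2.17634508 -4.60702263 -3.64036586]
[[ 0.303  0.953 -0.    -0.385]
 [ 0.92  -0.292  0.263 -0.448]
 [ 0.251 -0.08  -0.965  0.218]
 [ 0.     0.     0.     1.   ]] 0.010853997225870427
(np.float64(313.77894969653966), np.float64(234.17193335923346))
(np.float64(312.66499431306795), np.float64(253.51061090121013))
```

View pics/w1.png

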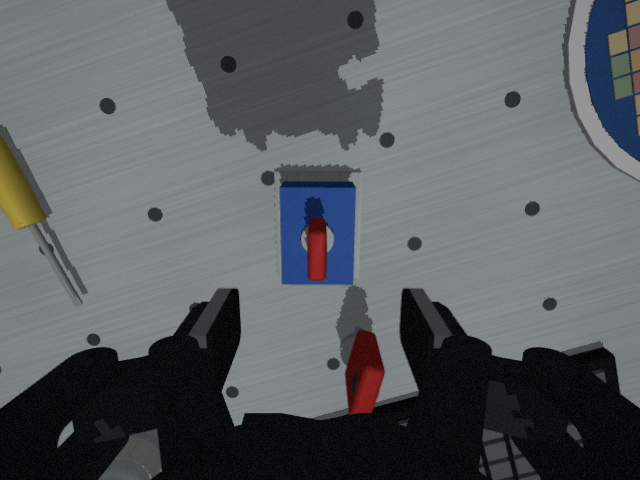

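The parked key's handle top spans about (309–326, 247–280) and the collar sits near (317,240). The block top corners are (280,182), (354,182), (356,284) and (282,284). The larger look-alike is at about (365,370).

Run:
```python
from h import *
import pickle
c=pickle.load(open('w1.pkl','rb'))
P=np.array([at('wrist',*p,.04,c) for p in[(280,182),(354,182),(356,284),(282,284)]])
print(P.mean(0),[round(np.linalg.norm(P[i]-P[i-1]),4) for i in range(4)])
for d in(P[3]-P[0],P[2]-P[1]):print(np.degrees(np.arctan2(d[1],d[0])))
im=cv2.imread('pics/w1.png').astype(int);m=((im[:,:,2]>90)&(im[:,:,1]<60))
for v in range(212,290,4): print(v,np.flatnonzero(m[v,280:350])[[0,-1]]+280 if m[v,280:350].any() else '-',im[v,317])
for v in(246,280):print(at('wrist',317.5,v,.087,c))
print(at('wrist',317.5,263,.087,c)); print('big',at('wrist',372,370,.11,c),at('wrist',348,350,.0,c))
s=env.state();print(s['tcp_pos'],2*np.arctan2(s['ee_rot'][2],s['ee_rot'][1]))
```

```text
[0.5473878  0.22836916 0.04      ] [np.float64(0.0783), np.float64(0.053), np.float64(0.0783), np.float64(0.0568)]
-17.992801264975053
-15.215308650415142
212 - [67 31 10]
216 - [69 34 18]
220 - [10  7 62]
224 - [16 17 66]
228 - [16 14 66]
232 [311 322] [18 19 97]
236 [308 325] [ 36  39 138]
240 [309 325] [ 33  34 138]
244 [309 325] [ 37  38 140]
248 [309 325] [ 39  44 143]
252 [309 325] [ 36  39 140]
256 [309 325] [ 37  40 142]
260 [309 325] [ 37  42 142]
264 [309 325] [ 38  41 142]
268 [309 325] [ 37  41 142]
272 [309 325] [ 37  39 141]
276 [309 325] [ 40  41 141]
280 [312 323] [ 54  36 104]
284 - [133  97  80]
288 - [134 131 125]
[0.54222615 0.22989551 0.087     ]
[0.56386492 0.22298658 0.087     ]
[0.5529193  0.22648131 0.087     ]
big [0.62193711 0.23989158 0.11      ] [0.67002376 0.21786839 0.        ]
[0.54121783 0.22775326 0.18161687] 1.2591845778908304
```

>>> {"fn": "servo_tool", "kwargs": {"steps": [5,0.6,0,-3,0,0,0.01,5,0.6,0,-6,0,0,0.01,5,0.6,0,-7.5,0,0,0.01,5,0.6,0,-7.5,0,0,0.01,5,0.6,0,-7.5,0,0,0.01]}}

```text
t: 1.45
tcp_pos: [0.5474, 0.2279, 0.107]
ee_rot: [0.001, 0.805, 0.593, -0.003]
force: [0.4, -0.1, 1.1]
gripper_width: 0.0497
```

Run:
```python
from h import *
s=env.state();q=s['ee_rot'];print(s['tcp_pos'],2*np.arctan2(q[2],q[1]),q,s['force'],s['ft_torque'])
```

```text
[0.54739684 0.22785046 0.10703659] 1.2691956854428204 [ 6.07457978e-04  8.05307312e-01  5.92851588e-01 -2.59991910e-03] [ 0.41384571 -0.08754682  1.08615509] [ 0.01584546 -0.00780173  0.01472711]
```

>>> {"fn": "servo_tool", "kwargs": {"steps": [4,0,0,-3,0,0,0,4,0,0,-5.4,0,0,0,4,0,0,-5.4,0,0,0,2,0,0,-5.4,0,0,0,1,0,0,-5.4,0,0,0,0,0,0,-5.4,0,0,0,0,0,0,-5.4,0,0,0,0,0,0,-5.4,0,0,0]}}

```text
t: 2.25
tcp_pos: [0.5484, 0.2282, 0.0551]
ee_rot: [0.001, 0.805, 0.593, -0.001]
force: [-0.2, -0.1, 6.7]
gripper_width: 0.0109
```

Run:
```python
from h import *
s=env.state();q=s['ee_rot'];print(s['tcp_pos'],2*np.arctan2(q[2],q[1]),q,s['force'],s['ft_torque'],s['gripper_width'])
```

```text
[0.54839286 0.22815875 0.05507588] 1.269279324324862 [ 0.00135404  0.80528435  0.59288662 -0.00085834] [-0.17274876 -0.12932147  6.73964589] [0.04601285 0.13254198 0.02045509] 0.010888944838025442
```

>>> {"fn": "servo_tool", "kwargs": {"steps": [0,0,0,0.5,0,0,0,0,0,0,2,0,0,0,0,0,0,5,0,0,0,0,0,0,9,0,0,0,0,0,0,11,0,0,0,0,0,0,11,0,0,0,0,0,0,11,0,0,0]}}

```text
t: 2.95
tcp_pos: [0.548, 0.2281, 0.1648]
ee_rot: [0.001, 0.805, 0.593, -0.001]
force: [-0.6, 0.5, -1.2]
gripper_width: 0.0111
```

Run:
```python
from h import *
import pickle
c=env.calibration('wrist');im=env.capture('wrist')
pickle.dump(c,open('w2.pkl','wb'))
cv2.imwrite('pics/w2.png',im[200:480,140:500,::-1].repeat(2,0).repeat(2,1))
s=env.state();q=s['ee_rot'];print(s['tcp_pos'],2*np.arctan2(q[2],q[1]),q,s['force'],s['ft_torque'],s['gripper_width'])
```

```text
[0.54776369 0.22800839 0.16397104] 1.2692186268207795 [ 0.00093432  0.80530175  0.59286174 -0.00178417] [-0.1878802   0.21220934 -1.37037104] [-0.0128973  -0.02647788  0.03613464] 0.010998159501441052
```

View pics/w2.png

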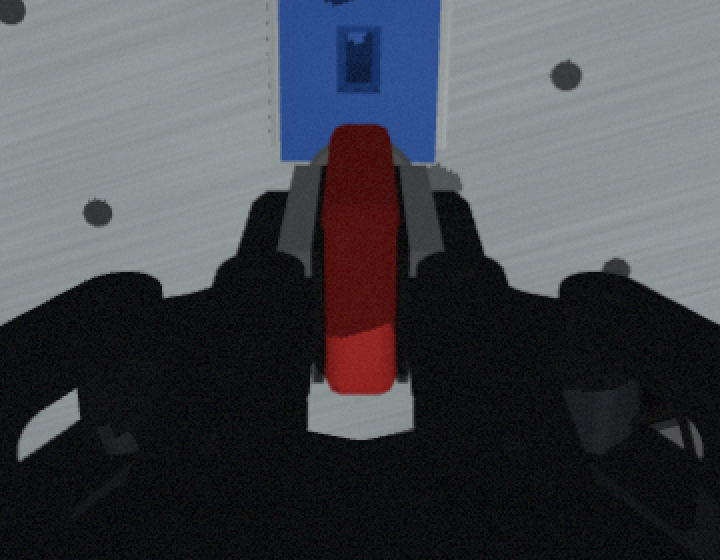

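The key is held upright between the pads. The empty slot shows at about (319,230), and the handle top spans rows 307–397.

Run:
```python
from h import *
import pickle
c=pickle.load(open('w2.pkl','rb'));t=np.array([.5478,.2280,.164])
sl=[at('wrist',140+x/2-.25,200+y/2-.25,.04,c) for x,y in[(337,26),(380,26),(380,93),(337,93)]];print('slot',np.mean(sl,0),[np.linalg.norm(sl[i]-sl[i-1]) for i in range(4)])
a=1.2692-np.pi/2;kx=np.array([np.cos(a),np.sin(a),0]);ky=np.array([-kx[1],kx[0],0])
for y,z in((394,.196),(215,.196),(125,.154)):
    d=at('wrist',140+360/2,200+y/2,z,c)-t;print(y,d@kx,d@ky)
print('cam',ray('wrist',320,240,c)[0])
# tcp projection
print(proj('wrist',t,c),proj('wrist',t-[0,0,.032],c))
```

```text
slot [0.54917217 0.22714807 0.04      ] [np.float64(0.023715324872049977), np.float64(0.01457617895460231), np.float64(0.023711664882649662), np.float64(0.014911876821569211)]
394 0.016855608187404697 0.0005921561479939815
215 -0.01437779869408971 0.0005985622879700708
125 -0.014121005256971826 0.0005137305315985863
cam [0.48410923 0.24868546 0.30673145]
(np.float64(318.6269663665463), np.float64(305.55721709467537)) (np.float64(318.9940862582261), np.float64(275.79687236871484))
```

>>> {"fn": "servo_tool", "kwargs": {"steps": [0,-0.3,-5,2,0,0,0.03,0,-0.5,-10,3.5,0,0,0.066,0,-0.8,-15,3.5,0,0,0.066,0,-1,-20,3.5,0,0,0.066,0,-1.2,-25,3.5,0,0,0.066,0,-1.5,-30,3.5,0,0,0.066,0,-1.8,-35,3.5,0,0,0.066,0,-2,-40,3.5,0,0,0.066]}}

```text
t: 3.8
tcp_pos: [0.5271, -0.1677, 0.1975]
ee_rot: [-0.0, 0.785, 0.619, -0.002]
force: [1.9, 0.2, -0.5]
gripper_width: 0.0113
```

>>> {"fn": "servo_tool", "kwargs": {"steps": [0,0,-2,0,0,0,0,0,0,-3,0,0,0,0,0,0,-3,0,0,0,0,0,0,-3,0,0,0,0,0,0,-3,0,0,0,0]}}

```text
t: 4.3
tcp_pos: [0.5272, -0.1961, 0.1974]
ee_rot: [-0.001, 0.785, 0.62, -0.002]
force: [-0.7, -0.1, -1.2]
gripper_width: 0.0112
```

Run:
```python
from h import *
import pickle
c=env.calibration('wrist');s=env.state();im=env.capture('wrist')
pickle.dump(c,open('w3.pkl','wb'));cv2.imwrite('pics/w3full.png',im[:,:,::-1])
cv2.imwrite('pics/w3.png',cv2.resize(im[150:330,200:440,::-1],None,fx=3,fy=3,interpolation=cv2.INTER_CUBIC))
q=s['ee_rot'];print(s['tcp_pos'],2*np.arctan2(q[2],q[1]),q,s['force'],s['ft_torque'],s['gripper_width'],s['joint_positions'].round(2))
```

```text
[ 0.52716173 -0.19612931  0.19741152] 1.3370112971184631 [-6.17802394e-04  7.84746654e-01  6.19812324e-01 -2.23402378e-03] [-0.73366756 -0.07776821 -1.16053396] [-0.02146184 -0.00993749  0.00077281] 0.011173799090443961 [-0.56  0.43  1.32 -0.    1.4  -1.9 ]
```

View pics/w3.png

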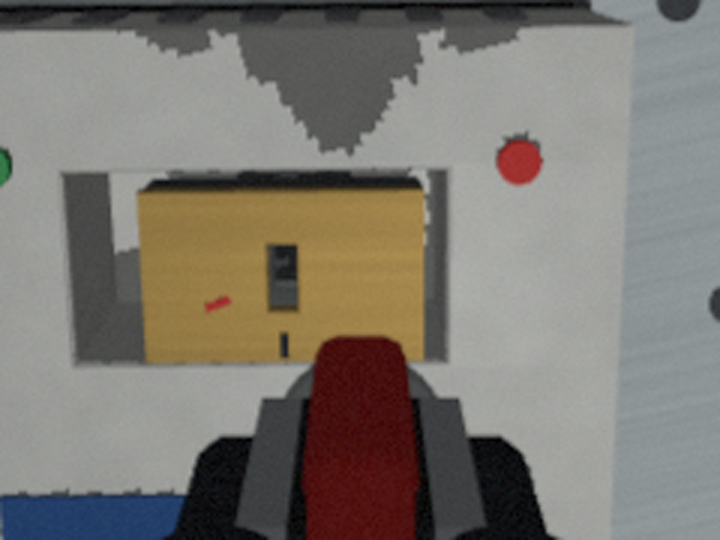

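The keyhole is clear in crop w3 with corners at about (268–298, 245–310). The plate spans (137–424, 190–362).

Run:
```python
from h import *
import pickle
c=pickle.load(open('w3.pkl','rb'));t=np.array([.5272,-.1961,.1974])
f=lambda x,y:at('wrist',200+x/3-.33,150+y/3-.33,.078,c)
H=np.array([f(*p) for p in[(268,245),(298,245),(298,310),(268,310)]]);P=np.array([f(*p) for p in[(137,190),(424,190),(424,362),(146,362)]])
n=lambda Q:[round(np.linalg.norm(Q[i]-Q[i-1]),4) for i in range(4)]
dg=lambda d:round(np.degrees(np.arctan2(d[1],d[0])),1)
for Q in(H,P):print(Q.mean(0),n(Q),dg(Q[3]-Q[0]),dg(Q[2]-Q[1]),dg(Q[0]-Q[1])-180,dg(Q[3]-Q[2])-180)
a=1.337-np.pi/2;kx=np.array([np.cos(a),np.sin(a),0]);ky=np.array([-kx[1],kx[0],0])
d=H.mean(0)-t;print('tool-frame offset',d@kx,d@ky,np.degrees(a))
```

```text
[ 0.53111923 -0.2149627   0.078     ] [np.float64(0.0153), np.float64(0.0067), np.float64(0.0153), np.float64(0.0068)] -14.6 -14.2 -283.4 -283.4
[ 0.5310891  -0.21500269  0.078     ] [np.float64(0.0404), np.float64(0.0636), np.float64(0.0404), np.float64(0.064)] -13.2 -12.6 -283.4 -283.4
tool-frame offset 0.008182567729759328 -0.01744154378826074 -13.395542791008936
```

>>> {"fn": "servo_tool", "kwargs": {"steps": [0,0.26,-1.91,-3,0,0,0,0,0.26,-1.91,-6,0,0,0,0,0.26,-1.91,-7.7,0,0,0,0,0.26,-1.91,-7.7,0,0,0,0,0.26,-1.91,-7.7,0,0,0,0,0.26,-1.91,-7.7,0,0,0]}}

```text
t: 4.95
tcp_pos: [0.5305, -0.2153, 0.122]
ee_rot: [0.001, 0.785, 0.62, -0.002]
force: [0.5, -0.4, -0.5]
gripper_width: 0.011
```

```bash
cat > st.py <<'E'
from h import *
s=env.state();q=s['ee_rot'];print(s['t'],s['tcp_pos'].round(5),'yaw',round(2*np.arctan2(q[2],q[1]),4),q.round(4),'F',s['force'].round(2),'T',s['ft_torque'].round(3),s['gripper_width'].round(4))
a=-.2338;kx=np.array([np.cos(a),np.sin(a),0]);ky=np.array([-kx[1],kx[0],0]);print('F kx,ky',s['force']@kx,s['force']@ky)
E
python3 st.py
python3 - <<'E'
from h import *
import pickle
c=env.calibration('wrist');s=env.state();im=env.capture('wrist')
pickle.dump(c,open('w4.pkl','wb'))
cv2.imwrite('pics/w4.png',cv2.resize(im[150:350,200:440,::-1],None,fx=3,fy=3,interpolation=cv2.INTER_CUBIC))
E
```

```text
Traceback (most recent call last):
  File "st.py", line 2, in <module>
    s=env.state();q=s['ee_rot'];print(s['t'],s['tcp_pos'].round(5),'yaw',round(2*np.arctan2(q[2],q[1]),4),q.round(4),'F',s['force'].round(2),'T',s['ft_torque'].round(3),s['gripper_width'].round(4))
                                                                                                                                                                         ^^^^^^^^^^^^^^^^^^^^^^^^
AttributeError: 'float' object has no attribute 'round'
```

View pics/w4.png

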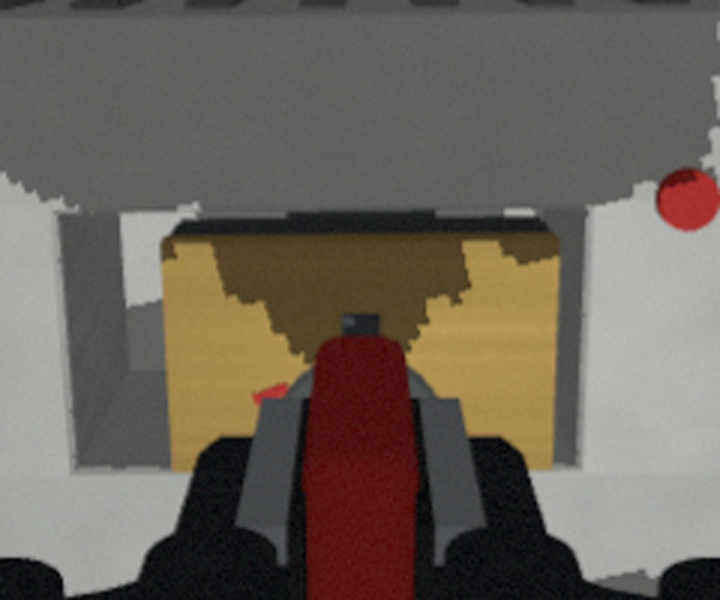

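In the close-up the keyhole column is 360 and the handle column 361, so they are aligned. I'll lower it gently.

>>> {"fn": "servo_tool", "kwargs": {"steps": [0,0,0,-0.5,0,0,0,0,0,0,-0.9,0,0,0,0,0,0,-1.1,0,0,0,0,0,0,-1.3,0,0,0,0,0,0,-1.4,0,0,0,0,0,0,-1.4,0,0,0]}}

```text
t: 5.6
tcp_pos: [0.5303, -0.2154, 0.1077]
ee_rot: [0.001, 0.785, 0.62, -0.002]
force: [0.3, -0.0, -0.7]
gripper_width: 0.011
```

```bash
sed -i "s/s\['gripper_width'\].round(4)/s['gripper_width']/" st.py; python3 st.py
```

```text
5.6 [ 0.53035 -0.21536  0.10775] yaw 1.3375 [ 6.000e-04  7.846e-01  6.200e-01 -1.900e-03] F [ 0.25 -0.   -0.66] T [ 0.013 -0.017 -0.021] 0.01099546172438197
F kx,ky 0.24501611869934933 0.05609706389099772
```

>>> {"fn": "servo_tool", "kwargs": {"steps": [0,0,0,-0.1,0,0,0,0,0,0,-0.2,0,0,0,0,0,0,-0.3,0,0,0,0,0,0,-0.4,0,0,0,0,0,0,-0.4,0,0,0]}}

```text
t: 6.1
tcp_pos: [0.5303, -0.2153, 0.1036]
ee_rot: [0.0, 0.785, 0.62, -0.002]
force: [-0.4, 1.5, -1.1]
gripper_width: 0.0111
```

```bash
python3 st.py
```

```text
6.1 [ 0.53028 -0.21532  0.10358] yaw 1.3374 [ 4.000e-04  7.846e-01  6.200e-01 -1.900e-03] F [-0.41  1.52 -1.15] T [ 0.054  0.022 -0.031] 0.011112910748129439
F kx,ky -0.7496149022172408 1.3852280612257335
```

>>> {"fn": "servo_tool", "kwargs": {"steps": [0,0,0.03,-0.1,0,0,0,0,0,0.03,-0.2,0,0,0,0,0,0.03,-0.3,0,0,0,0,0,0.03,-0.4,0,0,0,0,0,0.03,-0.5,0,0,0,0,0,0.03,-0.5,0,0,0]}}

```text
t: 6.7
tcp_pos: [0.5302, -0.215, 0.0984]
ee_rot: [0.0, 0.785, 0.62, -0.002]
force: [0.2, 1.0, -0.7]
gripper_width: 0.0112
```

```bash
python3 st.py
```

```text
6.7 [ 0.53023 -0.21499  0.0984 ] yaw 1.3374 [ 3.000e-04  7.846e-01  6.200e-01 -1.900e-03] F [ 0.23  0.98 -0.67] T [-0.027  0.018  0.009] 0.011158015718057347
F kx,ky -0.005242620494643789 1.0025557819862292
```

The bit is about 12 mm in with no vertical load. I'll continue until the collar makes contact.

>>> {"fn": "servo_tool", "kwargs": {"steps": [0,0,0.02,-0.1,0,0,0,0,0,0.02,-0.2,0,0,0,0,0,0.02,-0.3,0,0,0,0,0,0.02,-0.4,0,0,0,0,0,0.02,-0.5,0,0,0,0,0,0.02,-0.5,0,0,0]}}

```text
t: 7.3
tcp_pos: [0.5301, -0.2148, 0.0932]
ee_rot: [0.0, 0.785, 0.62, -0.002]
force: [0.2, -0.7, -0.6]
gripper_width: 0.0117
```

```bash
python3 st.py
```

```text
7.3 [ 0.53014 -0.21475  0.09324] yaw 1.3374 [ 1.000e-04  7.846e-01  6.200e-01 -2.000e-03] F [ 0.16 -0.71 -0.58] T [ 0.048  0.002 -0.029] 0.011737718641795583
F kx,ky 0.3238744836487257 -0.6578401961281236
```

>>> {"fn": "servo_tool", "kwargs": {"steps": [0,0,0,-0.05,0,0,0,0,0,0,-0.1,0,0,0,0,0,0,-0.1,0,0,0,0,0,0,-0.1,0,0,0]}}

```text
t: 7.7
tcp_pos: [0.5302, -0.2148, 0.0925]
ee_rot: [0.0, 0.785, 0.62, -0.002]
force: [-0.5, 0.5, 1.1]
gripper_width: 0.011
```

```bash
python3 st.py
```

```text
7.7 [ 0.53024 -0.21476  0.09245] yaw 1.3374 [ 3.000e-04  7.846e-01  6.200e-01 -1.900e-03] F [-0.5   0.51  1.06] T [0.069 0.059 0.004] 0.010978028263291945
F kx,ky -0.6080212733783869 0.38148073381070435
```

>>> {"fn": "servo_tool", "kwargs": {"steps": [0,0,0,-0.05,0,0,0,0,0,0,-0.08,0,0,0,0,0,0,-0.08,0,0,0,0,0,0,-0.08,0,0,0]}}

```text
t: 8.1
tcp_pos: [0.5303, -0.2148, 0.0918]
ee_rot: [0.0, 0.785, 0.62, -0.002]
force: [-0.4, 0.6, 2.7]
gripper_width: 0.0113
```

```bash
python3 st.py
```

```text
8.1 [ 0.53028 -0.2148   0.09175] yaw 1.3374 [ 4.000e-04  7.846e-01  6.200e-01 -1.900e-03] F [-0.44  0.62  2.71] T [ 0.216  0.118 -0.014] 0.011342439820941672
F kx,ky -0.5698798058027357 0.4990328230529139
```

>>> {"fn": "servo_tool", "kwargs": {"steps": [0,0,0.01,0,0,0,-0.1,0,0,0.02,0,0,0,-0.2,0,0.01,0.03,0,0,0,-0.3,0,0.02,0.04,0,0,0,-0.4,0,0.02,0.05,0,0,0,-0.5,0,0.03,0.05,0,0,0,-0.6,0,0.03,0.05,0,0,0,-0.6,0,0.03,0.05,0,0,0,-0.6]}}

```text
t: 8.9
tcp_pos: [0.5306, -0.2143, 0.0918]
ee_rot: [-0.0, 0.932, 0.362, -0.002]
force: [-0.6, 0.7, 2.7]
gripper_width: 0.0115
```

```bash
python3 st.py
```

```text
8.9 [ 0.53059 -0.21432  0.09175] yaw 0.7401 [-1.000e-04  9.323e-01  3.616e-01 -1.900e-03] F [-0.61  0.72  2.67] T [0.107 0.098 0.048] 0.011539790763422313
F kx,ky -0.761283487021519 0.5613480106619315
```

>>> {"fn": "servo_tool", "kwargs": {"steps": [0,0.01,0.01,0,0,0,-0.1,0,0.02,0.01,0,0,0,-0.2,0,0.03,0.02,0,0,0,-0.3,0,0.04,0.02,0,0,0,-0.4,0,0.05,0.02,0,0,0,-0.5,0,0.05,0.02,0,0,0,-0.57,0,0.05,0.02,0,0,0,-0.57]}}

```text
t: 9.6
tcp_pos: [0.5314, -0.214, 0.0919]
ee_rot: [-0.001, 0.996, 0.086, -0.001]
force: [1.5, 1.4, 2.8]
gripper_width: 0.011
```

```bash
python3 st.py
```

```text
9.6 [ 0.53139 -0.21401  0.09187] yaw 0.1715 [-7.000e-04  9.963e-01  8.560e-02 -1.400e-03] F [1.48 1.44 2.81] T [ 0.301 -0.243  0.028] 0.01104678976022402
F kx,ky 1.1102765756854744 1.7399825138377283
```

>>> {"fn": "servo_tool", "kwargs": {"steps": [0,0,0,0,0,0,-0.04,0,0,0,0,0,0,-0.08,0,0,0,0,0,0,-0.1,0,0,0,0,0,0,-0.1]}}

```text
t: 10.0
tcp_pos: [0.5316, -0.214, 0.0919]
ee_rot: [-0.001, 0.999, 0.037, -0.001]
force: [1.7, 1.6, 2.9]
gripper_width: 0.0113
```

```bash
python3 st.py
```

```text
10.0 [ 0.53155 -0.21398  0.09191] yaw 0.0734 [-7.000e-04  9.993e-01  3.670e-02 -1.200e-03] F [1.71 1.63 2.86] T [ 0.299 -0.275  0.046] 0.011269628921615165
F kx,ky 1.288400260587674 1.9788715604208276
```

>>> {"fn": "servo_tool", "kwargs": {"steps": [0,0.03,0.02,0,0,0,-0.02,0,0.03,0.02,0,0,0,-0.04,0,0.03,0.02,0,0,0,-0.05,0,0.03,0.02,0,0,0,-0.05]}}

```text
t: 10.4
tcp_pos: [0.5318, -0.2138, 0.0919]
ee_rot: [-0.001, 1.0, 0.012, -0.001]
force: [0.1, 0.2, 4.3]
gripper_width: 0.0114
```

```bash
python3 st.py
```

```text
10.4 [ 0.53178 -0.21384  0.09188] yaw 0.0234 [-7.000e-04  9.999e-01  1.170e-02 -1.200e-03] F [0.1  0.24 4.31] T [0.1   0.047 0.025] 0.011435373050810117
F kx,ky 0.037759432294451875 0.2577745003827866
```

>>> {"fn": "servo_tool", "kwargs": {"steps": [0,0,0,0,0,0,-0.02,0,0,0,0,0,0,-0.04,0,0,0,0,0,0,-0.04,0,0,0,0,0,0,-0.04]}}

```text
t: 10.8
tcp_pos: [0.5318, -0.2139, 0.0919]
ee_rot: [-0.001, 1.0, -0.008, -0.001]
force: [0.2, 0.5, 3.0]
gripper_width: 0.0112
```

```bash
python3 st.py
```

```text
10.8 [ 0.53184 -0.21388  0.09193] yaw -0.0166 [-7.0e-04  1.0e+00 -8.3e-03 -1.1e-03] F [0.17 0.54 2.99] T [ 0.03  -0.064  0.063] 0.011221231307959108
F kx,ky 0.03711429101095995 0.5641509301269262
```

>>> {"fn": "servo_tool", "kwargs": {"steps": [0,0,0,0,0,0,-0.02,0,0,0,0,0,0,-0.04,0,0,0,0,0,0,-0.04,0,0,0,0,0,0,-0.04]}}

```text
t: 11.2
tcp_pos: [0.5318, -0.2139, 0.0919]
ee_rot: [-0.001, 1.0, -0.028, -0.001]
force: [0.4, -0.5, 3.0]
gripper_width: 0.0108
```

```bash
python3 st.py
python3 - <<'E'
from h import *
im=env.capture('wrist');cv2.imwrite('pics/w5.png',cv2.resize(im[150:350,160:480,::-1],None,fx=2.5,fy=2.5,interpolation=cv2.INTER_CUBIC))
for i in range(3): env.capture('side');s=env.state();print(s['ft_torque'].round(3),s['force'].round(2))
E
```

```text
11.2 [ 0.53185 -0.21386  0.0919 ] yaw -0.0566 [-7.000e-04  9.996e-01 -2.830e-02 -1.100e-03] F [ 0.36 -0.51  2.96] T [ 0.033 -0.092  0.102] 0.010847928875124969
F kx,ky 0.47007684309098297 -0.4156637024209881
[ 0.06  -0.085  0.119] [0.25 0.08 1.91]
[ 0.061 -0.123  0.081] [ 1.17 -0.03  2.5 ]
[ 0.119 -0.079  0.1  ] [0.82 0.06 1.99]
```

>>> {"fn": "servo_tool", "kwargs": {"steps": [0,0,0,0,0,0,-0.015,0,0,0,0,0,0,-0.03,0,0,0,0,0,0,-0.03]}}

```text
t: 11.7
tcp_pos: [0.5319, -0.2139, 0.0919]
ee_rot: [-0.001, 0.999, -0.044, -0.001]
force: [1.0, -0.3, 2.3]
gripper_width: 0.011
```

```bash
python3 - <<'E'
from h import *
L=[]
for i in range(5): s=env.state();L.append(np.r_[s['ft_torque'],s['force']]);env.capture('side')
print(np.mean(L,0).round(3),s['t'])
E
python3 st.py
```

```text
[ 0.089 -0.152  0.183  0.967  0.225  2.439] 11.9
11.95 [ 0.53187 -0.21387  0.0919 ] yaw -0.0865 [-7.000e-04  9.991e-01 -4.320e-02 -1.100e-03] F [1.08 0.65 2.39] T [ 0.07  -0.173  0.173] 0.011488816562393908
F kx,ky 0.8978179063866921 0.8818415258678699
```

>>> {"fn": "servo_tool", "kwargs": {"steps": [0,0,0,0,0,0,0.1,0,-0.02,-0.01,0,0,0,0.2,0,-0.04,-0.02,0,0,0,0.3,0,-0.06,-0.02,0,0,0,0.4,0,-0.08,-0.02,0,0,0,0.5,0,-0.1,-0.03,0,0,0,0.6,0,-0.11,-0.03,0,0,0,0.7,0,-0.11,-0.03,0,0,0,0.7]}}

```text
t: 12.75
tcp_pos: [0.5308, -0.2144, 0.092]
ee_rot: [-0.0, 0.953, 0.302, -0.001]
force: [0.3, -0.3, 2.4]
gripper_width: 0.0111
```

```bash
python3 st.py
```

```text
12.75 [ 0.53081 -0.21438  0.09196] yaw 0.614 [-2.000e-04  9.532e-01  3.022e-01 -1.200e-03] F [ 0.34 -0.31  2.38] T [-0.09  -0.196 -0.037] 0.011140336738805547
F kx,ky 0.3992846504671878 -0.22045895353132175
```

>>> {"fn": "servo_tool", "kwargs": {"steps": [0,0,0,0,0,0,0.1,0,-0.01,-0.01,0,0,0,0.2,0,-0.02,-0.01,0,0,0,0.3,0,-0.03,-0.02,0,0,0,0.4,0,-0.04,-0.03,0,0,0,0.5,0,-0.05,-0.04,0,0,0,0.6,0,-0.05,-0.04,0,0,0,0.7,0,-0.05,-0.04,0,0,0,0.72]}}

```text
t: 13.55
tcp_pos: [0.5303, -0.2151, 0.092]
ee_rot: [0.0, 0.786, 0.618, -0.001]
force: [-0.2, -1.5, 1.8]
gripper_width: 0.0112
```

>>> {"fn": "servo_tool", "kwargs": {"steps": [0,0,0,0,0,0,0.03,0,0,0,0,0,0,0.06,0,0,0,0,0,0,0.08,0,0,0,0,0,0,0.08]}}

```text
t: 13.95
tcp_pos: [0.5302, -0.2152, 0.092]
ee_rot: [0.001, 0.761, 0.649, -0.001]
force: [0.2, -1.2, 2.7]
gripper_width: 0.0113
```

```bash
cat > av.py <<'E'
from h import *
L=[]
for i in range(4): s=env.state();L.append(np.r_[s['ft_torque'],s['force']]);env.capture('side')
print('avg',np.mean(L,0).round(3))
E
python3 av.py; python3 st.py
```

```text
avg [-0.363  0.022 -0.067  0.239 -1.655  2.393]
14.15 [ 0.53026 -0.2152   0.09201] yaw 1.4121 [ 6.000e-04  7.609e-01  6.488e-01 -1.400e-03] F [-0.22 -2.08  2.6 ] T [-0.373  0.074 -0.072] 0.01120185802840584
F kx,ky 0.26369904624678225 -2.0713261346474594
```

>>> {"fn": "servo_tool", "kwargs": {"steps": [0,0,-0.03,0,0,0,0.02,0,0,-0.03,0,0,0,0.04,0,0,-0.03,0,0,0,0.05,0,0,-0.03,0,0,0,0.05]}}

```text
t: 14.55
tcp_pos: [0.5302, -0.2154, 0.092]
ee_rot: [0.001, 0.744, 0.668, -0.001]
force: [-0.0, -0.1, 2.7]
gripper_width: 0.0115
```

```bash
python3 av.py; python3 st.py
```

```text
avg [-0.08   0.018 -0.039 -0.359 -0.428  2.557]
14.75 [ 0.53023 -0.21541  0.092  ] yaw 1.4621 [ 5.000e-04  7.445e-01  6.677e-01 -1.400e-03] F [0.38 0.07 2.88] T [-0.094  0.006 -0.087] 0.011009236228196039
F kx,ky 0.352463870401794 0.15465765863195785
```

>>> {"fn": "servo_tool", "kwargs": {"steps": [0,0,0,0,0,0,0.02,0,0,0,0,0,0,0.03,0,0,0,0,0,0,0.03]}}

```text
t: 15.05
tcp_pos: [0.5302, -0.2154, 0.092]
ee_rot: [0.001, 0.734, 0.679, -0.001]
force: [0.4, -0.3, 2.8]
gripper_width: 0.0114
```

```bash
python3 av.py; python3 st.py
```

```text
avg [-0.145  0.016 -0.052 -0.061 -0.986  2.634]
15.25 [ 0.53023 -0.21541  0.09198] yaw 1.4921 [ 5.000e-04  7.344e-01  6.787e-01 -1.400e-03] F [ 0.89 -0.98  2.86] T [-0.084  0.026 -0.089] 0.01093733172062799
F kx,ky 1.088762703778095 -0.7493024054365366
```

>>> {"fn": "servo_tool", "kwargs": {"steps": [0,0,-0.01,0,0,0,0.02,0,0,-0.01,0,0,0,0.04,0,0,-0.01,0,0,0,0.04]}}

```text
t: 15.55
tcp_pos: [0.5302, -0.2155, 0.092]
ee_rot: [0.001, 0.72, 0.694, -0.001]
force: [-0.4, -0.6, 2.2]
gripper_width: 0.0112
```

```bash
python3 av.py; python3 st.py
python3 - <<'E'
from h import *
im=env.capture('wrist');cv2.imwrite('pics/w6.png',cv2.resize(im[150:410,200:440,::-1],None,fx=2.3,fy=2.3,interpolation=cv2.INTER_CUBIC))
E
```

```text
avg [-0.068  0.012 -0.08   0.062 -0.601  2.466]
15.75 [ 0.53023 -0.21549  0.09199] yaw 1.532 [ 6.000e-04  7.207e-01  6.933e-01 -1.400e-03] F [-0.04 -0.31  2.2 ] T [-0.129  0.032 -0.051] 0.010936030683470516
F kx,ky 0.033400536083822416 -0.30708591686802594
```

View pics/w6.png

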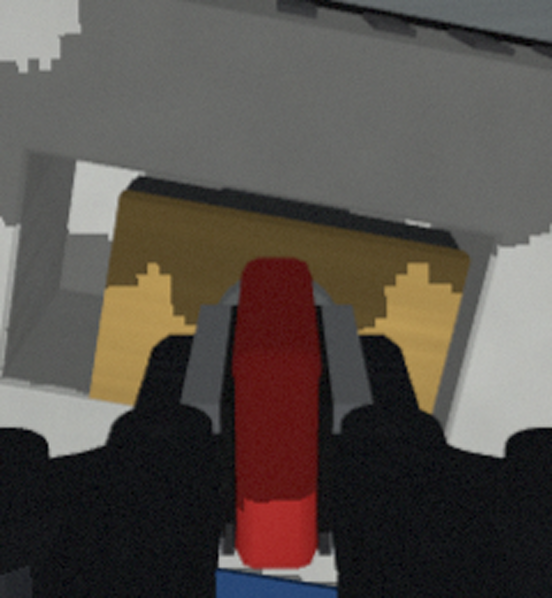

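The key is still square in the pads, and it now sits about 0.19 rad past nominal home with torque just rising. One more small step.

>>> {"fn": "servo_tool", "kwargs": {"steps": [0,0,0,0,0,0,0.02,0,0,0,0,0,0,0.04,0,0,0,0,0,0,0.04]}}

```text
t: 16.1
tcp_pos: [0.5302, -0.2156, 0.092]
ee_rot: [0.001, 0.706, 0.708, -0.001]
force: [-0.7, -1.5, 2.6]
gripper_width: 0.011
```

```bash
python3 av.py; python3 st.py
```

```text
avg [-0.154  0.006 -0.141  0.018 -0.909  2.809]
16.3 [ 0.53025 -0.21555  0.09198] yaw 1.5718 [ 6.000e-04  7.067e-01  7.075e-01 -1.300e-03] F [ 0.72 -0.48  1.79] T [-0.144 -0.006 -0.149] 0.011022259442255235
F kx,ky 0.8129641392505351 -0.3025974476852917
```

Home stop confirmed (−0.14 N m). Centre the key in the play, then pull gently.

>>> {"fn": "servo_tool", "kwargs": {"steps": [0,0,0.02,0,0,0,-0.1,0,0,0.04,0,0,0,-0.2,0,0,0.05,0,0,0,-0.23,0,0,0.05,0,0,0,-0.23,0,0,0.05,0.15,0,0,-0.23,0,0,0.05,0.3,0,0,-0.23,0,0,0.05,0.4,0,0,-0.23,0,0,0.05,0.4,0,0,-0.23]}}

```text
t: 17.1
tcp_pos: [0.5302, -0.215, 0.096]
ee_rot: [0.0, 0.783, 0.622, -0.001]
force: [-0.5, 0.4, -0.0]
gripper_width: 0.0109
```

```bash
python3 av.py; python3 st.py
```

```text
avg [ 0.019 -0.017  0.013 -0.399  0.141 -0.902]
17.3 [ 0.53019 -0.21501  0.09589] yaw 1.342 [ 4.000e-04  7.832e-01  6.218e-01 -1.400e-03] F [-0.94  0.15 -0.96] T [-0.001 -0.012 -0.006] 0.011193202768825836
F kx,ky -0.9538656384362677 -0.07365280953259792
```

>>> {"fn": "servo_tool", "kwargs": {"steps": [0,0,0,0.1,0,0,0,0,0,0,0.2,0,0,0,0,0,0,0.3,0,0,0,0,0,0,0.4,0,0,0,0,0,0,0.4,0,0,0]}}

```text
t: 17.8
tcp_pos: [0.5302, -0.215, 0.1001]
ee_rot: [0.001, 0.783, 0.622, -0.001]
force: [0.2, -0.0, -0.7]
gripper_width: 0.0111
```

```bash
python3 av.py; python3 st.py
```

```text
avg [ 0.003  0.013 -0.014 -0.085  0.086 -1.066]
18.0 [ 0.53015 -0.21497  0.09983] yaw 1.342 [ 3.000e-04  7.832e-01  6.218e-01 -1.500e-03] F [-0.38 -0.32 -0.67] T [-0.01  -0.048  0.004] 0.011060459307716219
F kx,ky -0.29172164052771715 -0.3978778391497529
```

>>> {"fn": "servo_tool", "kwargs": {"steps": [0,0,0,0.5,0,0,0,0,0,0,1.2,0,0,0,0,0,0,3,0,0,0,0,0,0,6,0,0,0,0,0,0,9,0,0,0,0,0,0,9.5,0,0,0,0,0,0,9.5,0,0,0]}}

```text
t: 18.7
tcp_pos: [0.5303, -0.2151, 0.1958]
ee_rot: [0.001, 0.783, 0.622, -0.001]
force: [-0.1, 0.9, -1.2]
gripper_width: 0.0109
```

>>> {"fn": "servo_tool", "kwargs": {"steps": [0,0.2,5,0,0,0,-0.02,0,0.4,10,0,0,0,-0.04,0,0.6,15,0,0,0,-0.06,0,0.8,20,0,0,0,-0.073,0,1,25,0,0,0,-0.073,0,1.2,30,0,0,0,-0.073,0,1.4,35,0,0,0,-0.073,0,1.6,39,0,0,0,-0.073]}}

```text
t: 19.5
tcp_pos: [0.5453, 0.1775, 0.1944]
ee_rot: [0.001, 0.805, 0.593, -0.002]
force: [1.5, 0.0, -0.9]
gripper_width: 0.0111
```

>>> {"fn": "servo_tool", "kwargs": {"steps": [0,0.1,2,0,0,0,0,0,0.1,2,0,0,0,0,0,0.1,2,0,0,0,0,0,0.1,2,0,0,0,0]}}

```text
t: 19.9
tcp_pos: [0.5462, 0.1965, 0.1937]
ee_rot: [0.0, 0.805, 0.593, -0.003]
force: [-0.2, -0.9, -0.4]
gripper_width: 0.0111
```

```bash
python3 st.py
```

```text
19.9 [0.54624 0.19646 0.1937 ] yaw 1.269 [ 3.000e-04  8.054e-01  5.928e-01 -2.900e-03] F [-0.16 -0.94 -0.37] T [ 0.045 -0.019 -0.03 ] 0.01112054229188357
F kx,ky 0.06654495545701154 -0.9527718911888422
```

>>> {"fn": "servo_tool", "kwargs": {"steps": [0,0.24,3.15,0,0,0,0,0,0.24,3.15,-4,0,0,0,0,0.24,3.15,-8,0,0,0,0,0.24,3.15,-11.3,0,0,0,0,0.24,3.15,-11.3,0,0,0,0,0.24,3.15,-11.3,0,0,0]}}

```text
t: 20.5
tcp_pos: [0.5492, 0.2272, 0.0815]
ee_rot: [0.0, 0.806, 0.592, -0.003]
force: [-0.5, 0.3, -0.2]
gripper_width: 0.0113
```

```bash
python3 st.py
```

```text
20.5 [0.54923 0.22723 0.08154] yaw 1.2677 [ 4.000e-04  8.057e-01  5.923e-01 -2.800e-03] F [-0.48  0.3  -0.17] T [ 0.033 -0.024 -0.016] 0.011344477088963847
F kx,ky -0.5325736825851294 0.18448132440742404
```

>>> {"fn": "servo_tool", "kwargs": {"steps": [0,-0.07,0.08,-0.4,0,0,0,0,-0.07,0.08,-0.8,0,0,0,0,-0.07,0.08,-1.1,0,0,0,0,-0.07,0.08,-1.4,0,0,0,0,-0.07,0.08,-1.4,0,0,0]}}

```text
t: 21.0
tcp_pos: [0.5484, 0.228, 0.0673]
ee_rot: [0.0, 0.806, 0.592, -0.003]
force: [-0.5, -0.3, -1.0]
gripper_width: 0.0111
```

```bash
python3 st.py
```

```text
21.0 [0.54838 0.22799 0.06729] yaw 1.2678 [ 3.000e-04  8.057e-01  5.923e-01 -3.000e-03] F [-0.48 -0.29 -1.04] T [ 0.041 -0.023 -0.03 ] 0.011096397316697225
F kx,ky -0.4004603409419582 -0.39159178083432145
```

Entering the slot freely; continue to the collar.

>>> {"fn": "servo_tool", "kwargs": {"steps": [0,0,0,-0.3,0,0,0,0,0,0,-0.6,0,0,0,0,0,0,-0.9,0,0,0,0,0,0,-1.1,0,0,0,0,0,0,-1.2,0,0,0,0,0,0,-1.2,0,0,0]}}

```text
t: 21.6
tcp_pos: [0.5484, 0.228, 0.0553]
ee_rot: [0.0, 0.806, 0.592, -0.003]
force: [-0.5, -1.2, -0.7]
gripper_width: 0.0111
```

```bash
python3 st.py
```

```text
21.6 [0.5484  0.22802 0.05529] yaw 1.2678 [ 3.000e-04  8.057e-01  5.923e-01 -3.000e-03] F [-0.54 -1.22 -0.66] T [-0.013 -0.018 -0.009] 0.011141709798744646
F kx,ky -0.24142047008706735 -1.314926136581522
```

>>> {"fn": "servo_tool", "kwargs": {"steps": [0,0,0,-0.05,0,0,0,0,0,0,-0.1,0,0,0,0,0,0,-0.1,0,0,0]}}

```text
t: 21.9
tcp_pos: [0.5485, 0.228, 0.0551]
ee_rot: [0.001, 0.806, 0.592, -0.003]
force: [-1.7, -0.8, 6.2]
gripper_width: 0.011
```

```bash
python3 av.py; python3 st.py
```

```text
avg [-0.127  0.399  0.007 -2.008 -0.906  6.016]
22.1 [0.54852 0.22801 0.05509] yaw 1.2679 [ 5.000e-04  8.057e-01  5.923e-01 -2.600e-03] F [-3.17 -1.59  6.15] T [-0.135  0.381 -0.032] 0.011077302123443463
F kx,ky -2.7141455910997707 -2.2783992081776963
```

Collar on the block at the same height as at pick-up (0.0551). Release and retreat.

>>> {"fn": "servo_tool", "kwargs": {"steps": [1.6,0,0,0.05,0,0,0,2.5,0,0,0.05,0,0,0,4,0,0,0.05,0,0,0,4,0,0,2,0,0,0,4,0,0,6,0,0,0,4,0,0,10,0,0,0,4,0,0,13,0,0,0,4,0,0,13,0,0,0]}}

```text
t: 22.9
tcp_pos: [0.5501, 0.2284, 0.1895]
ee_rot: [0.002, 0.806, 0.592, 0.001]
force: [-0.5, -0.9, 0.6]
gripper_width: 0.0399
```

>>> {"fn": "servo_tool", "kwargs": {"steps": [4,-3,3,2,0,0,0,4,-7,7,4,0,0,0,4,-10,10,4,0,0,0,4,-10,10,4,0,0,0,4,-10,10,4,0,0,0]}}

```text
t: 23.4
tcp_pos: [0.4493, 0.329, 0.2289]
ee_rot: [0.002, 0.805, 0.593, 0.001]
force: [0.4, -0.5, -0.5]
gripper_width: 0.0402
```

```bash
python3 st.py
python3 - <<'E'
from h import *
t=env.capture('top')[:,:,::-1];s=env.capture('side')[:,:,::-1]
a=cv2.resize(t[215:305,225:440],None,fx=3.5,fy=3.5,interpolation=cv2.INTER_CUBIC)
b=cv2.resize(s[180:250,235:330],None,fx=3.6,fy=3.6,interpolation=cv2.INTER_CUBIC);c=cv2.resize(s[255:355,300:400],None,fx=2.5,fy=2.5,interpolation=cv2.INTER_CUBIC)
o=np.zeros((a.shape[0]+max(b.shape[0],c.shape[0]),a.shape[1],3),np.uint8);o[:a.shape[0]]=a;o[a.shape[0]:a.shape[0]+b.shape[0],:b.shape[1]]=b;o[a.shape[0]:a.shape[0]+c.shape[0],400:400+c.shape[1]]=c
cv2.imwrite('pics/end.png',o)
E
```

```text
23.4 [0.4493  0.32899 0.22886] yaw 1.2701 [2.300e-03 8.050e-01 5.932e-01 7.000e-04] F [ 0.42 -0.5  -0.51] T [-0.028  0.013  0.017] 0.04018980473416725
F kx,ky 0.5271613428710016 -0.3878340662608218
```

View pics/end.png

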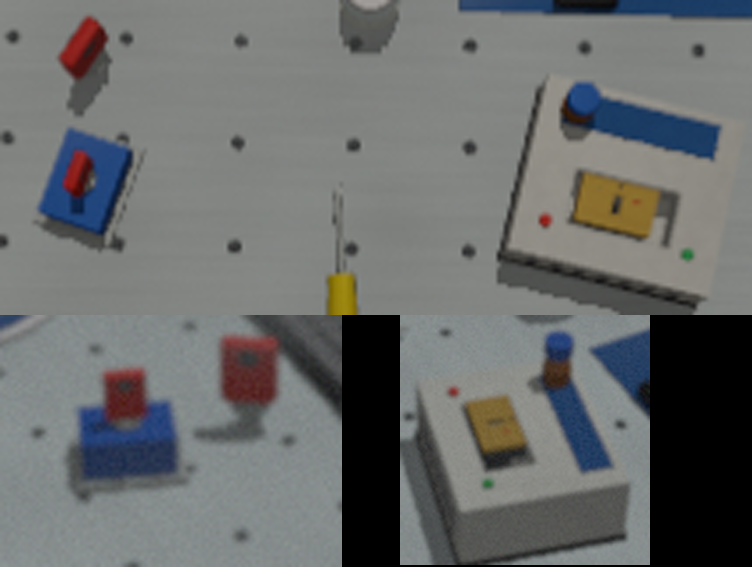

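The key stands upright in the block at crop (80,175), seated as before. The unit, vial, driver and look-alike have not moved.

```bash
python3 -c "
from plant import env
print(env.sign_off())"
```

```text
the job is handed in; nothing more can be done
None
```

The job is done and handed in: the small red key was used in the interlock switch and is back upright in its parking block, at about 23 s on the robot's clock (limit 72 s).

- **Insertion:** I measured the keyhole with the wrist camera, so no feeling around was needed. The key went in with side forces of about 1.4 N or less until the collar sat on the plate at about 3 N.
- **Turning:** I turned it clockwise until the torque rose to about 0.18 N m, then back to the home stop at about −0.14 N m. Both stayed under the 0.2 N m limit. The handle needed about 0.2 rad of overtravel at each end, more than the stated 0.1 rad of play. I could not see the rotor itself, so the stops are judged from the torque alone.
- **Removal and parking:** After I centred the key in its play it came out with only its own weight on the wrist. In the block, the collar bottomed out at the same tool height as at pick-up (0.0551 m).
- **Last checks:** The final top and side pictures show the key standing upright in the block and the gripper clear of everything. The unit, its plate, the vial, the driver and the larger key look unmoved. That final crop did not cover the mouse, wafer and cassette, and shows only the edge of the jar, but the arm never went near any of them.

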